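# Work the two springs of an engraving tilt plate to their marks

## Task

Check the springs of the tilting engraving plate: with a fingertip, press the round rubber pad down until that corner's pointer is level with the brass mark on its scale, hold it there for a second, then let it spring back fully. Then do the same with the square pad and its own pointer and mark. Do not push a pointer well past its mark, press only one pad at a time, and neither pick up nor disturb the wooden blank on the plate, the marks or anything else on the table.

Things in the scene. Friction and masses are not known exactly. Their poses are not given: they have to be found in the camera images.
- tilt_base: steel foot of the spring tilt plate, fixed to the table, 180 x 180 x 12 mm; origin centre of its underside. It carries an aluminium plate 150 x 150 x 10 mm whose top lies 70 mm above the table at rest. In the foot's axes (x, y; z up) the plate's pivot is at (+55, +55) mm, the round pad at (-55, +55), the square pad at (+55, -55). A white upright scale blade, 88 mm tall, stands at (-174, +53) and another at (+45, -175) mm.
- round_pad: round black rubber pad, 34 mm across, 6 mm high, on one sprung corner of the plate; origin at the centre of its top face, 76 mm above the table at rest, z up
- square_pad: square black rubber pad, 32 mm wide, 6 mm high, on the diagonally opposite sprung corner; origin at the centre of its top face, 76 mm above the table at rest, z up
- tilt_round (a joint): tilt of the plate at the round-pad corner, rad: 0 at rest against its stop, grows as the pad is pressed down, up to 0.21. The pad is 110 mm from the pivot axis, so 0.1 rad is 11 mm down. The spring is preloaded: about 3 N on the pad starts it, about 9 N at the lowest mark; it returns to 0 by itself
- tilt_square (a joint): the same for the square-pad corner. Pressing one pad near its centre does not move the other pointer
- round_pointer (a point): tip of the steel pointer (6 mm wide, 5 mm thick) that sticks out 90 mm from the plate's edge next to the round pad; 220 mm from the pivot axis, so it goes down twice as far as the round pad. It is 65 mm above the table at rest
- square_pointer (a point): tip of the like pointer next to the square pad; goes down twice as far as the square pad; 65 mm above the table at rest
- round_mark (a point): the mark on the round pad's scale: the point of a small brass wedge clamped on the white blade beside the pointer's tip, at the height that the tip must reach, 16 to 32 mm below the pointer's rest height; z up. It stays where it is
- square_mark (a point): the mark on the square pad's scale, likewise a brass wedge; set apart from the other, 16 to 32 mm below the pointer's rest height; z up. It stays where it is
- blank_c (a point): centre of the loose wooden seal blank, 42 x 42 x 26 mm, that lies on the middle of the plate and rides with it; not to be touched
- ink_jar_c (a point): small lidded ink jar, 42 mm across, 50 mm tall, stands beside the tilt plate in the open corner between the two pointers; point at its centre. Leave alone
- pencil_c (a point): flat carpenter's pencil 170 x 14 x 9 mm, lies beside the tilt plate; point at its centre. Leave alone
- gift_box_c (a point): small card box 50 x 65 x 32 mm, stands behind the tilt plate; point at its centre. Leave alone
- mug_c (a point): white mug, 80 mm across, 90 mm tall, to the left; point at its centre. Leave alone
- brush_c (a point): hand brush lying to the left; point in its middle part, 10 mm above the table. Leave alone
- glue_c (a point): white glue bottle, 60 mm across, 150 mm tall, to the right; point on its axis half-way up. Leave alone
- tin_c (a point): steel tin, 70 mm across, 70 mm tall, to the right; point at its centre. Leave alone

How it is judged:
On the way, in this order (a step that is already met when the one before it is completed fails the run):
1. a finger presses the round pad and its pointer stands level with its mark (z of round_pointer in the frame of round_mark between -0.005 and 0.005 m and contact force between the fingers and round_pad above 0.5 N), for 0.8 s.
2. the round pad's corner has sprung back (value of joint tilt_round below 0.012 rad), for 0.2 s.
3. a finger presses the square pad and its pointer stands level with its mark (z of square_pointer in the frame of square_mark between -0.005 and 0.005 m and contact force between the fingers and square_pad above 0.5 N), for 0.8 s.
4. the square pad's corner has sprung back (value of joint tilt_square below 0.012 rad), for 0.2 s.
At the end, for the whole second after the job is handed in: Both pads were pressed in order by the fingers, each pointer within 5 mm of its mark's height for 0.8 s; both corners are back at rest (tilt under 0.012 rad), the blank is within 12 mm of where it lay, the marks within 4 mm and the other things within 30 mm (value of joint each of tilt_round, tilt_square below 0.012 rad and distance of blank_c from where it was at the start of the episode below 0.012 m and distance of each of round_mark, square_mark from where it was at the start of the episode below 0.004 m and distance of each of ink_jar_c, pencil_c, gift_box_c, mug_c, brush_c, glue_c, tin_c from where it was at the start of the episode below 0.03 m); the robot touches nothing.
It fails at once if a pointer goes more than 10 mm below its mark (z of round_pointer in the frame of round_mark below -0.01 m or z of square_pointer in the frame of square_mark below -0.01 m).
It fails at once if both pads are pressed down at once (value of joint each of tilt_round, tilt_square above 0.03 rad).
It fails at once if the wooden blank is lifted or pushed about (20 mm) (distance of blank_c from where it was at the start of the episode above 0.02 m).
It fails at once if a mark is shifted by 4 mm (distance of any of round_mark, square_mark from where it was at the start of the episode above 0.004 m).
It fails at once if another thing on the table is lifted or moved by 30 mm (distance of any of ink_jar_c, pencil_c, gift_box_c, mug_c, brush_c, glue_c, tin_c from where it was at the start of the episode above 0.03 m).
It also fails if it takes over 51 s, if anything falls off the work surface, if the arm or the gripper's body presses on something with over 40 N, if the wrist force passes 120 N, or if a joint passes its speed limit or range.

## Robot

A 7-joint arm with a two-finger parallel gripper is mounted at the origin on the work surface. World frame = base frame: x ahead of the robot, y to its left, z up, the work surface at z = 0. Lengths are in m, angles in rad, forces in N, time in s.
With the tool pointing down it reaches from about 0.425 to 0.925 m from the base axis. Payload 6.8 kg.
Tool frame: the origin (TCP) lies midway between the tips of the shut fingers; the grasp point (between the pads) lies 19 mm behind it; z points along the fingers, y is the line along which they close (so a half turn about z gives the same grasp; the last joint's range is limited). The gripper opens to 85 mm and grips with 20 to 120 N. Pads are 22 mm wide; open, the fingers measure 114 mm over their backs; the gripper's body (76 mm by 85 mm) begins 54 mm behind the grasp point. The pads swing forward as they close: fully open they stand 13 mm farther back than shut.
Start: joints at [-1.407, 0.477, 0.022, 1.555, -0.011, 1.109, -0.083], TCP at [0.181, 0.65, 0.231] pointing down, gripper open.
Joint ranges: [-2.96, 2.96], [-0.34, 2.1], [-1.41, 1.46], [0.24, 2.44], [-1.37, 4.51], [0.17, 1.92], [-2.96, 2.96]. Speed limits (rad/s): [2.39, 2.39, 3.14, 3.14, 3.14, 3.14, 3.14].

## Interface

Orientations are given as a rotation vector (axis times angle).
In Python, from bench import r gives the robot as it stands. The module is installed in compiled form; this text tells all that it offers.
- The arm moves only by the tool apply_moves, never from a script. Its argument "rows" is a list of rows, each a list of 6 numbers: the shift along the tool's x, y, z scaled (see below), then the turn, a rotation vector about the tool's x, y, z scaled (see below). A call has 1 to 5 rows; each row is the pose to reach, as a shift and turn from the pose commanded when the call began, along the tool's axes at that moment; what a row does not reach only later rows make up. The controller multiplies each number of a shift by 0.25 m and each number of a turn by 90 degrees. A row lasts 1/8 s, in which the tool goes at most 62.5 mm and 10.7 degrees, less where a joint would pass 70% of its speed; a pose out of reach is approached as far as the arm can. A call with a number of a shift or a turn outside -1 to 1 is refused whole. A call with a gripper value outside its range is refused whole. "claw" is the opening, from 0 (shut) to 1 (fully open), set as the call begins (left out, the last holds). The fingers move at their own pace and stop on an object; "newtons" is the grip in N (left out, the last holds). Time passes only in rows, so rows that repeat a pose let the fingers close. It gives the time, the measured TCP pose, the force, the opening and the grip force at its end, in the units of the state.
- r.get_obs(): the state, without advancing time (a new reading comes with each control period).
- r.grab_frame(name): name is "side" or "top"; returns a dict with "pixels" (420x560x3 uint8, red, green, blue), "intrinsics" (3x3 intrinsics, pixels), "eye" and "attitude" of the camera in the world. Camera axes: x right, y up, looking along -z (the intrinsics and any distortion apply to the point x, -y, -z); pixel columns grow to the right and rows downward; lengths in m; the calibration is good to about 2 mm. A picture is of the moment at which its call begins. There is no depth.
- r.hand_in(): hands the job in; it is judged then, once.
Trained networks look in a picture, given as the dict that the camera call returned (one of the last four; its "shot" number tells which), for a name from the list of things; names that differ only in an ending like _2 or _b are one class to them, and where a whole thing is asked for, a point or a joint stands for the part that bears it (a point fixed in the world has none). Each returns a list of dicts, best first, with "conf" (0 to 1); they miss things now and then, are a little off and sometimes report something else, mostly with a low value. They report only what shows in the picture. A call takes as long as a camera call.
- r.search_frame(picture, thing): "rect" ([left, top, width, height] in pixels, round what is visible of it).
- r.outline_of(picture, thing): "pixels" (420x560 bool, what is visible of it) and "rect" ([left, top, width, height] in pixels, round what is visible of it).
- r.landmark_of(picture, thing): "point" ([column, row] in pixels: a listed point, or the origin of a listed thing).
The state is a dict: "clock": time; "joints": joint angles; "qvel": joint speeds; "tau": joint torques, N m; "tcp_pos": TCP position; "orientation": TCP orientation; "contact_force": force on the tool from outside, world axes, zero at the start; "moment": the same for the moment, N m; "grip_width": finger opening in m; "gripper_force": force on a finger pad.
Only numpy, scipy, OpenCV 4.12 (cv2) and the standard library are available. Lean on these libraries where they do the work, as an engineer would, in place of code of your own. Each camera call takes 0.05 s, during which the arm holds its last target. There are 200 camera calls.

## Working session

There is one attempt and no reset: what is moved stays moved. The work goes in short steps, Python scripts to look and compute and a tool call to move; the robot and the scene stay as the last step left them, time stands still between calls to the robot, and variables do not carry over. Pictures are saved under pics/ and viewed, at most 10 in all, crops included, and the job is handed in when it is done.

Besides the shell and the picture viewer there is one more tool, called after "Call:" in YAML: its name, and indented under it one key for each argument. apply_moves: Moves the arm, as the interface text tells. Its arguments: {"type":"object","properties":{"rows":{"type":"array","items":{"type":"array","items":{"type":"number"}}},"claw":{"type":"number"},"newtons":{"type":"number"}},"required":["rows"]}

```bash
mkdir -p pics; cat > h.py <<'E'
import numpy as np, cv2
from bench import r
from scipy.spatial.transform import Rotation as R
def rotm(a):
    a=np.array(a,float)
    if a.shape==(3,3): return a
    return R.from_rotvec(a).as_matrix() if a.size==3 else R.from_quat(a).as_matrix()
def ray(p,uv):
    K=np.array(p["intrinsics"]);d=np.linalg.inv(K)@[uv[0],uv[1],1]
    d=rotm(p["attitude"])@[d[0],-d[1],-d[2]]
    return np.array(p["eye"]),d/np.linalg.norm(d)
def atz(p,uv,z):
    e,d=ray(p,uv);return e+d*(z-e[2])/d[2]
def proj(p,X):
    c=rotm(p["attitude"]).T@(np.array(X)-p["eye"]);q=np.array(p["intrinsics"])@[c[0],-c[1],-c[2]];return q[:2]/q[2]
def tri(p1,a,p2,b):
    e1,d1=ray(p1,a);e2,d2=ray(p2,b)
    s=np.linalg.lstsq(np.c_[d1,-d2],e2-e1,rcond=None)[0]
    A=e1+s[0]*d1;B=e2+s[1]*d2
    return (A+B)/2,np.linalg.norm(A-B)
E
python3 - <<'E'
from h import *
np.set_printoptions(precision=4,suppress=True)
P={n:r.grab_frame(n) for n in("side","top")}
for n,p in P.items():
    cv2.imwrite(f"pics/{n}0.png",cv2.cvtColor(p["pixels"],cv2.COLOR_RGB2BGR))
    print(n,[k for k in p],p["eye"],p["attitude"],p["intrinsics"])
Z=dict(tilt_base=0,round_pad=.076,square_pad=.076,round_pointer=.065,square_pointer=.065,round_mark=None,square_mark=None,blank_c=.083,ink_jar_c=.025,pencil_c=.0045,gift_box_c=.016)
for t,z in Z.items():
    L={n:r.landmark_of(p,t) for n,p in P.items()}
    for n in L:
        for d in L[n][:2]: print(t,n,np.array(d["point"]),round(d["conf"],2),atz(P[n],d["point"],z) if z is not None else "")
    if all(L.values()): print("   tri",*tri(P["side"],L["side"][0]["point"],P["top"],L["top"][0]["point"]))
print(r.get_obs())
E
```

```text
side ['pixels', 'intrinsics', 'eye', 'attitude', 'shot'] [ 0.0684 -1.0365  0.884 ] [ 0.931  -0.2285 -0.3893] [[535.2011   0.     275.3968]
 [  0.     535.2011 211.9632]
 [  0.       0.       1.    ]]
top ['pixels', 'intrinsics', 'eye', 'attitude', 'shot'] [ 0.4345 -0.0154  1.4501] [ 0.0602 -0.0842 -1.5598] [[491.4213   0.     280.8062]
 [  0.     491.4213 206.8914]
 [  0.       0.       1.    ]]
tilt_base side [268.2 207.5] 0.72 [0.6003 0.1086 0.    ]
tilt_base top [229.8 196.9] 0.62 [0.5967 0.1145 0.    ]
   tri [ 0.5997  0.1137 -0.0034] 0.005537437325271958
round_pad side [250.  179.4] 0.65 [0.5641 0.1571 0.076 ]
round_pad top [206.  205.2] 0.53 [0.5641 0.1738 0.076 ]
   tri [0.568  0.1743 0.065 ] 0.0060700923397129574
square_pad side [290.8 197.5] 0.56 [0.6304 0.0294 0.076 ]
square_pad top [257.8 183.9] 0.68 [0.6259 0.0295 0.076 ]
   tri [0.6277 0.0287 0.0769] 0.004144025209324346
round_pointer side [210.2 177.2] 0.82 [0.4696 0.2286 0.065 ]
round_pointer side [169.5 154.2] 0.54 [0.3987 0.4035 0.065 ]
round_pointer top [192.9 239.6] 0.62 [0.4678 0.2098 0.065 ]
round_pointer top [28
[... 970 characters left out ...]
60000250352162
gift_box_c side [319.7 200.8] 0.84 [0.7417 0.0607 0.016 ]
gift_box_c top [245.2 150.4] 0.72 [0.7338 0.0701 0.016 ]
   tri [0.74   0.0681 0.0111] 0.01100180174332356
{'clock': 1.2, 'joints': array([-1.4071,  0.4769,  0.0224,  1.5554, -0.0115,  1.1093, -0.0831]), 'qvel': array([ 0.0005,  0.0011, -0.0009,  0.    , -0.0014, -0.0011, -0.0003]), 'tau': array([ -0.0001, -59.6329,   1.6061, -28.1549,   0.0124,   0.0013,
        -0.    ]), 'tcp_pos': array([0.1812, 0.6502, 0.2313]), 'orientation': array([-0.4257, -3.1126, -0.0001]), 'contact_force': array([ 0.3288,  0.5805, -0.667 ]), 'moment': array([ 0.0295, -0.0159, -0.0112]), 'gripper_force': 0.0, 'grip_width': 0.08537966927742326}
```

View crops.

```bash
python3 - <<'E'
import cv2,numpy as np
s=cv2.imread("pics/side0.png")[130:280,170:370];t=cv2.imread("pics/top0.png")[120:270,160:320]
cv2.imwrite("pics/s1.png",cv2.resize(s,None,fx=4,fy=4,interpolation=cv2.INTER_CUBIC))
cv2.imwrite("pics/t1.png",cv2.resize(t,None,fx=4,fy=4,interpolation=cv2.INTER_CUBIC))
E
```

```text
(no output)
```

View pics/s1.png

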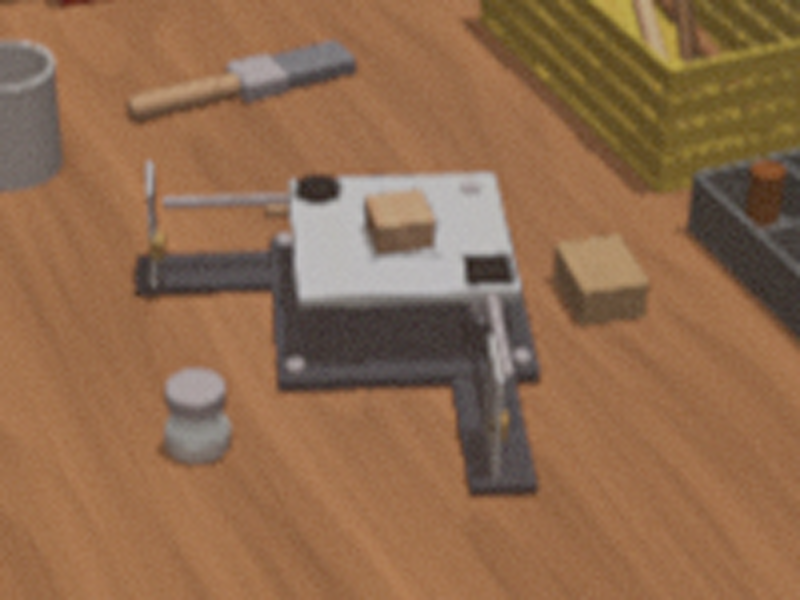

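View pics/t1.png

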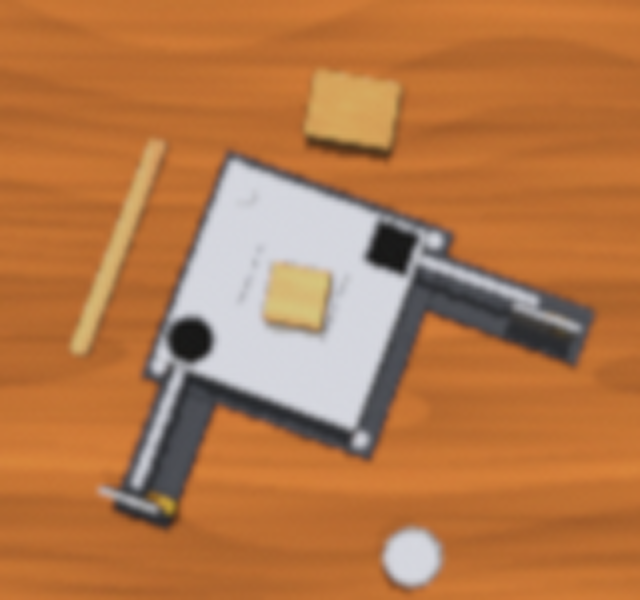

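```bash
python3 - <<'E'
from h import *
ims={}
for n in("side","top"):
    L=[r.grab_frame(n)["pixels"].astype(float) for _ in range(4)]
    m=np.mean(L,0).astype(np.uint8); ims[n]=m; cv2.imwrite(f"pics/{n}_avg.png",m[...,::-1])
def blobs(n,c,w):
    c=np.array(c);im=ims[n][c[1]-w:c[1]+w,c[0]-w:c[0]+w].astype(float)
    return cv2.resize(im.astype(np.uint8),(400,300) if 0 else (300,300),interpolation=cv2.INTER_NEAREST)[...,::-1]
g=np.vstack([np.hstack([blobs("side",(212,186),12),blobs("side",(295,232),12)]),np.hstack([blobs("top",(197,243),12),blobs("top",(297,198),12)])])
cv2.imwrite("pics/z.png",g)
E
```

```text
(no output)
```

View pics/z.png

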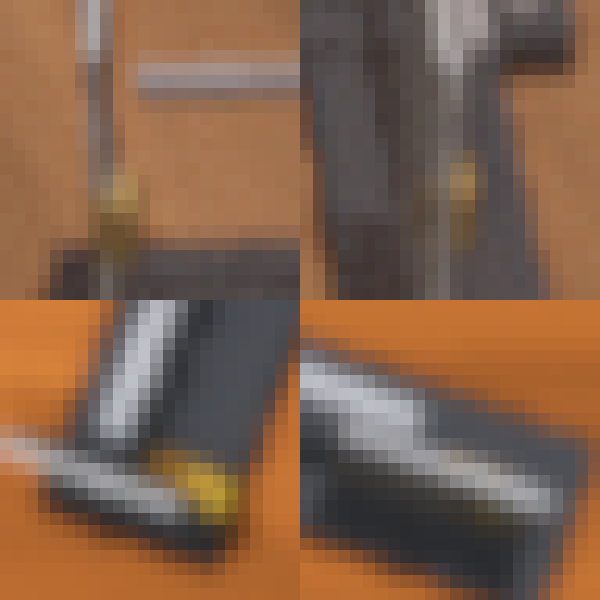

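```bash
cat > fit.py <<'E'
from h import *
from scipy.optimize import least_squares
import pickle
np.set_printoptions(precision=4,suppress=True)
def cap():
    try: C=pickle.load(open("cam.pkl","rb"))
    except Exception:
        C={n:{k:v for k,v in r.grab_frame(n).items() if k!="pixels"} for n in("side","top")};pickle.dump(C,open("cam.pkl","wb"))
    return C
C=cap()
mm=1e-3
loc={"rp":(-55,55,76),"sp":(55,-55,76),"rt":(-165,55,65),"st":(55,-165,65),"c--":(-75,-75,70),"c+-":(75,-75,70),"c++":(75,75,70),"c-+":(-75,75,70)}
s=lambda x,y:(170+x/4-.4,130+y/4-.4); t=lambda x,y:(160+x/4-.4,120+y/4-.4)
obs={"side":{"rp":s(319,184),"sp":s(489,268),"rt":(210.5,179.5),"c--":s(300,300),"c+-":s(518,290),"c++":s(495,174),"c-+":s(292,177)},
"top":{"rp":t(190,340),"sp":t(392,247),"rt":(193.7,241.5),"st":(294.7,194.6),"c--":t(359,434),"c++":t(232,155)}}
def W(p,l):
    c,sn=np.cos(p[2]),np.sin(p[2]);x,y,z=np.array(l)*mm
    return np.array([p[0]+c*x-sn*y,p[1]+sn*x+c*y,z])
def res(p):
    o={"side":p[3:5],"top":p[5:7]};e=[]
    for n in obs:
        for k,v in obs[n].items(): e.append(proj(C[n],W(p,loc[k]))+o[n]-v)
    return np.r_[np.concatenate(e),np.array(p[3:7])/1.0]
f=least_squares(res,[.598,.112,-.38,0,0,0,0],loss="soft_l1");p=f.x
off={"side":p[3:5],"top":p[5:7]}
E
python3 - <<'E'
from fit import *
print(p);print(f.fun.reshape(-1,2))
for k in loc: print(k,W(p,loc[k]))
for nm,a,b in(("round",(208.9,190.7),(200.9,245.7)),("square",(295.4,235.5),(298.7,200.7))):
    X,e=tri(C["side"],np.array(a)-off["side"],C["top"],np.array(b)-off["top"])
    d=X-W(p,(0,0,0));c,sn=np.cos(p[2]),np.sin(p[2]);print(nm,X,"local",c*d[0]+sn*d[1],-sn*d[0]+c*d[1],d[2],"gap",e)
E
```

```text
[ 0.6005  0.1004 -0.3437  0.0699 -0.7719  0.2803  0.1402]
[[-0.1223  0.4702]
 [-0.0038 -0.271 ]
 [ 0.2067  0.8992]
 [-0.3876 -0.7415]
 [ 0.8877 -0.0054]
 [ 0.0811 -0.093 ]
 [-0.6253  0.5355]
 [ 0.3116 -0.3558]
 [ 0.3242 -0.0456]
 [ 0.1483 -0.2696]
 [-0.3242  0.6141]
 [-0.8792 -1.0055]
 [-0.0539  0.948 ]
 [ 0.0699 -0.7719]
 [ 0.2803  0.1402]]
rp [0.5672 0.1707 0.076 ]
sp [0.6337 0.0301 0.076 ]
rt [0.4636 0.2078 0.065 ]
st [ 0.5966 -0.0735  0.065 ]
c-- [0.5046 0.0551 0.07  ]
c+- [0.6458 0.0045 0.07  ]
c++ [0.6963 0.1457 0.07  ]
c-+ [0.5551 0.1963 0.07  ]
round [0.4515 0.191  0.0431] local -0.17081876940588137 0.035100938756358585 0.04311003186590312 gap 0.0002869195201677311
square [ 0.5853 -0.0878  0.0408] local 0.04911886979249651 -0.18228930286231124 0.04084910542511 gap 0.003473753718934684
```

Call:
apply_moves:
  rows:
    - [-0.2, -0.14, 0, 0, 0, 0]
    - [-0.4, -0.28, 0, 0, 0, 0]
    - [-0.6, -0.43, 0, 0, 0, 0]
    - [-0.8, -0.57, 0, 0, 0, 0]
    - [-1.0, -0.71, 0, 0, 0, 0]
  claw: 0

```text
clock: 2.33
tcp_pos: [0.3755, 0.4106, 0.2316]
orientation: [0.426, 3.112, 0.001]
contact_force: [0.4, -0.0, -0.4]
grip_width: 0.0002
gripper_force: 0.0
```

Call:
apply_moves:
  rows:
    - [-0.2, -0.14, 0, 0, 0, 0]
    - [-0.4, -0.28, 0, 0, 0, 0]
    - [-0.6, -0.43, 0.1, 0, 0, 0]
    - [-0.8, -0.57, 0.2, 0, 0, 0]
    - [-1.0, -0.72, 0.3, 0, 0, 0]

```text
clock: 2.95
tcp_pos: [0.5606, 0.18, 0.1608]
orientation: [0.425, 3.112, 0.001]
contact_force: [0.9, 0.5, 0.0]
grip_width: 0.0002
gripper_force: 0.0
```

Call:
apply_moves:
  rows:
    - [0, 0, 0, 0, 0, 0]
    - [0, 0, 0, 0, 0, 0]

```text
clock: 3.2
tcp_pos: [0.5593, 0.1817, 0.1612]
orientation: [-0.426, -3.112, -0.001]
contact_force: [-0.3, 0.0, 0.7]
grip_width: -0.0002
gripper_force: 0.0
```

Call:
apply_moves:
  rows:
    - [-0.04, -0.03, 0.1, 0, 0, 0]
    - [-0.04, -0.03, 0.2, 0, 0, 0]
    - [-0.04, -0.03, 0.3, 0, 0, 0]
    - [-0.04, -0.03, 0.3, 0, 0, 0]

```text
clock: 3.7
tcp_pos: [0.5651, 0.1732, 0.0852]
orientation: [-0.42, -3.11, 0.001]
contact_force: [1.0, -0.2, 0.2]
grip_width: 0.0002
gripper_force: 0.0
```

```bash
cat > look.py <<'E'
import sys
from fit import *
def avg(n,k=4): return np.mean([r.grab_frame(n)["pixels"].astype(float) for _ in range(k)],0).astype(np.uint8)
def crop(im,c,w,h,s): 
    a=im[c[1]-h:c[1]+h,c[0]-w:c[0]+w];return cv2.resize(a,None,fx=s,fy=s,interpolation=cv2.INTER_NEAREST)[...,::-1]
E
python3 - <<'E'
from look import *
a=avg("side",2);b=avg("top",2)
cv2.imwrite("pics/above.png",np.hstack([crop(a,(240,175),40,40,5),crop(b,(210,215),40,40,5)]))
o=r.get_obs();print(o["tcp_pos"],o["contact_force"],o["clock"])
E
```

```text
[0.5678 0.1724 0.0877] [0.1047 0.9538 1.0164] 3.9
```

View pics/above.png

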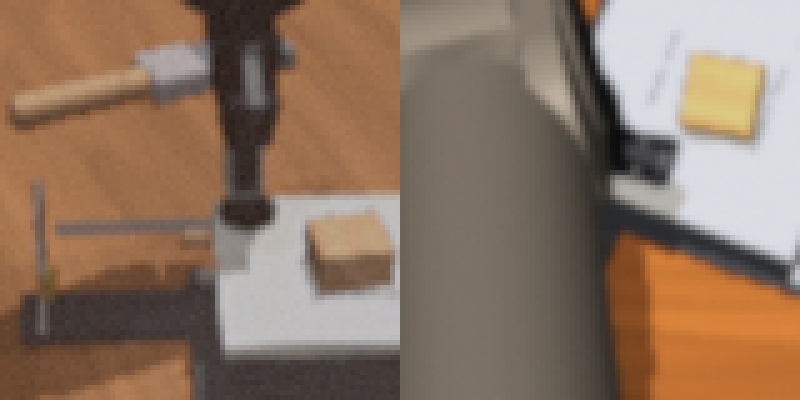

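Call:
apply_moves:
  rows:
    - [0, 0, 0.02, 0, 0, 0]
    - [0, 0, 0.04, 0, 0, 0]
    - [0, 0, 0.06, 0, 0, 0]
    - [0, 0, 0.06, 0, 0, 0]

```text
clock: 4.4
tcp_pos: [0.5669, 0.1715, 0.071]
orientation: [-0.426, -3.112, -0.0]
contact_force: [-1.6, 1.1, 5.2]
grip_width: -0.0
gripper_force: 2.3
```

Call:
apply_moves:
  rows:
    - [0, 0, 0.01, 0, 0, 0]
    - [0, 0, 0.015, 0, 0, 0]
    - [0, 0, 0.015, 0, 0, 0]

```text
clock: 4.78
tcp_pos: [0.5669, 0.1717, 0.0677]
orientation: [-0.425, -3.112, -0.001]
contact_force: [-3.0, 0.5, 5.4]
grip_width: -0.0
gripper_force: 3.0
```

```bash
python3 - <<'E'
from look import *
a=avg("side",3)
cv2.imwrite("pics/rp1.png",a[...,::-1])
# pointer row: bright line between cols 213..232
def prow(im):
    out=[]
    for c in range(213,230,2):
        col=im[172:200,c:c+2].astype(float).mean(1); s=col[:,2]-0.6*col[:,0]  # blue minus wood
        s=s-np.median(s); s[s<0.4*s.max()]=0; out.append((s*np.arange(172,200)).sum()/s.sum())
    return np.round(out,2)
print(prow(a)); print("rest",prow(cv2.imread("pics/side_avg.png")[...,::-1]))
o=r.get_obs();print(o["tcp_pos"],o["contact_force"],o["clock"])
for th in (0,.05,.07,.09,.11,.13):
    print(th,[proj(C["side"],W(p,(55-L*np.cos(th),55,65-L*np.sin(th))))+off["side"] for L in (220,180)])
E
```

```text
[192.   192.18 192.08 192.28 192.09 191.79 191.88 191.85 191.95]
rest [190.51 190.36 190.34 190.86 190.98 190.24 189.96 190.33 190.6 ]
[0.5669 0.1716 0.0677] [-1.9017  0.2742  5.693 ] 4.925
0 [array([210.7067, 180.3992]), array([224.7764, 180.0104])]
0.05 [array([210.9796, 183.6481]), array([224.9513, 182.6659])]
0.07 [array([211.1419, 184.9368]), array([225.0649, 183.7203])]
0.09 [array([211.3343, 186.2184]), array([225.2031, 184.7696])]
0.11 [array([211.5565, 187.4926]), array([225.3659, 185.8135])]
0.13 [array([211.8084, 188.7589]), array([225.553 , 186.8515])]
```

```bash
cat >> look.py <<'E'
def prow(im,lo,hi,c0=213,c1=222):
    a=im[lo:hi,c0:c1].astype(float).mean(1); s=a[:,2]-0.55*a[:,0]
    return np.round(s,0)
E
python3 - <<'E'
from look import *
a=cv2.imread("pics/rp1.png")[...,::-1];b=cv2.imread("pics/side_avg.png")[...,::-1]
print(prow(b,174,194));print(prow(a,174,194))
cv2.imwrite("pics/rp1z.png",np.hstack([crop(b,(215,186),15,15,20),crop(a,(215,186),15,15,20)])[:, :] if 0 else cv2.resize(np.hstack([crop(b,(215,186),15,15,13),crop(a,(215,186),15,15,13)]),None,fx=1,fy=1))
E
```

```text
[-12. -11. -12. -12.   8.  43.  51.  23.  -5. -11. -12. -11. -10. -11.
 -10. -11. -11. -11.  -6.  10.]
[-11. -11. -12. -10. -11. -11. -12. -10.   1.  22.  32.  13.  -6. -11.
 -11. -10. -11. -11.  -6.   5.]
```

View pics/rp1z.png

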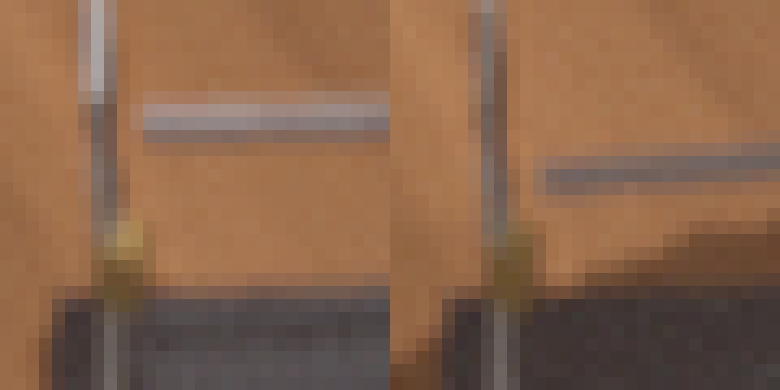

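```bash
python3 - <<'E'
from look import *
c,sn=np.cos(p[2]),np.sin(p[2])
def L(X): d=X-W(p,(0,0,0));return np.array([c*d[0]+sn*d[1],-sn*d[0]+c*d[1],d[2]])*1e3
for q in((150,155),(205,190),(238,212)): 
    uv=np.array([185+q[0]/12.5-.5,231+q[1]/12.5-.5]);print(q,L(atz(C["top"],uv-off["top"],.042)))
print("top tip sq/brass")
for q in((115,140),(170,165),(180,215)):
    uv=np.array([285+q[0]/12.5-.5,186+q[1]/12.5-.5]);print(q,L(atz(C["top"],uv-off["top"],.042)))
for y in (28,32,36,40,45,50): print(y,[round(float((proj(C["side"],W(p,(-170,y,z)))+off["side"])[1]),1) for z in (35,37,39,41,43,45,47)])
a=cv2.imread("pics/side_avg.png")[...,::-1].astype(int)
for rr in range(184,198): print(rr,[tuple(a[rr,cc]) for cc in range(207,212)])
E
```

```text
(150, 155) [-167.6162   49.8648   42.    ]
(205, 190) [-170.7174   35.2607   42.    ]
(238, 212) [-172.789   26.422   42.   ]
top tip sq/brass
(115, 140) [  53.1303 -164.6514   42.    ]
(170, 165) [  52.0874 -178.5507   42.    ]
(180, 215) [  41.9946 -184.6861   42.    ]
28 [194.4, 193.9, 193.3, 192.7, 192.1, 191.5, 190.9]
32 [193.7, 193.1, 192.5, 191.9, 191.3, 190.7, 190.1]
36 [192.9, 192.3, 191.7, 191.1, 190.6, 190.0, 189.4]
40 [192.1, 191.5, 191.0, 190.4, 189.8, 189.2, 188.6]
45 [191.2, 190.6, 190.0, 189.4, 188.8, 188.2, 187.7]
50 [190.2, 189.6, 189.0, 188.5, 187.9, 187.3, 186.7]
184 [(np.int64(128), np.int64(111), np.int64(105)), (np.int64(114), np.int64(96), np.int64(88)), (np.int64(148), np.int64(104), np.int64(73)), (np.int64(170), np.int64(121), np.int64(82)), (np.int64(171), np.int64(120), np.int64(83))]
185 [(np.int64(127), np.int64(109), np.int64(98)), (np.int64(111), np.int64(93), np.int64(85)), (np.int64(141), np.int64(100), np.int64(72)), (np.int64(169), np.int64(118), np.int64(80)), (np.int64(171), np.int64(120), np.int64(83))]
186 [(np.int64(127), np.int64(105), np.in
[... 2027 characters left out ...]
64(72), np.int64(65))]
195 [(np.int64(81), np.int64(70), np.int64(64)), (np.int64(103), np.int64(90), np.int64(80)), (np.int64(91), np.int64(78), np.int64(68)), (np.int64(85), np.int64(71), np.int64(64)), (np.int64(79), np.int64(70), np.int64(68))]
196 [(np.int64(78), np.int64(67), np.int64(64)), (np.int64(105), np.int64(95), np.int64(91)), (np.int64(86), np.int64(76), np.int64(71)), (np.int64(76), np.int64(65), np.int64(62)), (np.int64(73), np.int64(65), np.int64(65))]
197 [(np.int64(81), np.int64(71), np.int64(69)), (np.int64(104), np.int64(95), np.int64(90)), (np.int64(85), np.int64(76), np.int64(72)), (np.int64(74), np.int64(64), np.int64(64)), (np.int64(79), np.int64(69), np.int64(69))]
```

Call:
apply_moves:
  rows:
    - [0, 0, 0.01, 0, 0, 0]
    - [0, 0, 0.018, 0, 0, 0]
    - [0, 0, 0.018, 0, 0, 0]

```text
clock: 5.3
tcp_pos: [0.5669, 0.1717, 0.0633]
orientation: [-0.425, -3.112, -0.001]
contact_force: [-2.9, 0.8, 8.4]
grip_width: -0.0
gripper_force: 3.7
```

```bash
python3 - <<'E'
from look import *
a=avg("side",4);cv2.imwrite("pics/rp2.png",a[...,::-1])
print(prow(a,174,196,213,219));print(prow(cv2.imread("pics/side_avg.png")[...,::-1],174,196,213,219))
o=r.get_obs();print(o["tcp_pos"],o["contact_force"],o["clock"])
cv2.imwrite("pics/rp2z.png",crop(a,(216,186),16,14,20))
E
```

```text
[-12. -12. -12. -12. -10. -11. -11. -11. -11. -11.  -7.  11.  32.  24.
   2. -10. -12. -12.  -7.   2.  15.  17.]
[-12. -11. -12. -13.   7.  44.  53.  26.  -3. -11. -11. -11. -10. -11.
 -11. -11. -11. -11.  -6.   8.  28.  32.]
[0.5669 0.1718 0.0634] [-3.4375  0.4972  6.6087] 5.5
```

View pics/rp2z.png

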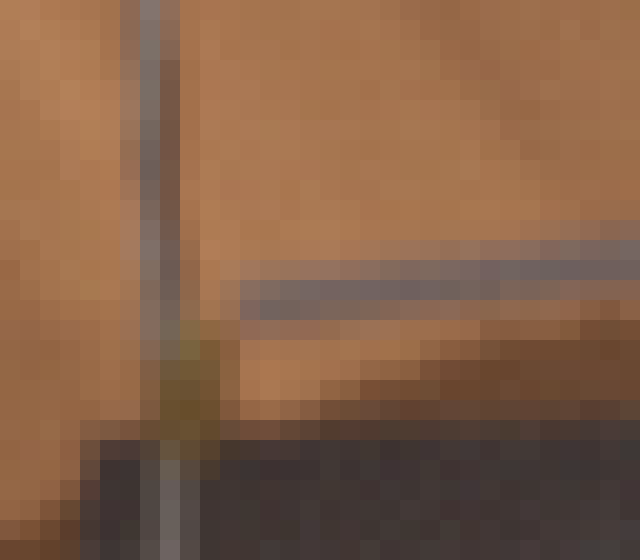

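Call:
apply_moves:
  rows:
    - [0, 0, 0, 0, 0, 0]
    - [0, 0, 0, 0, 0, 0]
    - [0, 0, 0, 0, 0, 0]
    - [0, 0, 0, 0, 0, 0]
    - [0, 0, 0, 0, 0, 0]

```text
clock: 6.12
tcp_pos: [0.5669, 0.1718, 0.0634]
orientation: [-0.425, -3.112, -0.001]
contact_force: [-3.2, 1.3, 7.3]
grip_width: 0.0
gripper_force: 3.7
```

Call:
apply_moves:
  rows:
    - [0, 0, 0, 0, 0, 0]
    - [0, 0, 0, 0, 0, 0]
    - [0, 0, 0, 0, 0, 0]
    - [0, 0, 0, 0, 0, 0]
    - [0, 0, 0.005, 0, 0, 0]

```text
clock: 6.75
tcp_pos: [0.5669, 0.1718, 0.0623]
orientation: [-0.425, -3.112, -0.001]
contact_force: [-2.9, 0.5, 6.9]
grip_width: 0.0001
gripper_force: 4.0
```

Call:
apply_moves:
  rows:
    - [0, 0, 0, 0, 0, 0]
    - [0, 0, 0, 0, 0, 0]
    - [0, 0, 0, 0, 0, 0]
    - [0, 0, 0, 0, 0, 0]
    - [0, 0, 0, 0, 0, 0]

```text
clock: 7.38
tcp_pos: [0.5669, 0.1718, 0.0622]
orientation: [-0.425, -3.112, -0.001]
contact_force: [-3.4, 0.1, 6.8]
grip_width: -0.0
gripper_force: 3.9
```

Call:
apply_moves:
  rows:
    - [0, 0, 0, 0, 0, 0]
    - [0, 0, 0, 0, 0, 0]
    - [0, 0, 0, 0, 0, 0]

```text
clock: 7.75
tcp_pos: [0.5669, 0.1718, 0.0622]
orientation: [-0.425, -3.112, -0.001]
contact_force: [-2.7, 1.8, 7.4]
grip_width: -0.0001
gripper_force: 3.9
```

Call:
apply_moves:
  rows:
    - [0, 0, -0.015, 0, 0, 0]
    - [0, 0, -0.03, 0, 0, 0]
    - [0, 0, -0.05, 0, 0, 0]
    - [0, 0, -0.1, 0, 0, 0]
    - [0, 0, -0.3, 0, 0, 0]

```text
clock: 8.38
tcp_pos: [0.565, 0.1704, 0.1351]
orientation: [-0.425, -3.108, 0.006]
contact_force: [1.6, 0.1, 0.5]
grip_width: -0.0001
gripper_force: 0.0
```

Call:
apply_moves:
  rows:
    - [0, 0, -0.1, 0, 0, 0]
    - [-0.13, -0.16, -0.1, 0, 0, 0]
    - [-0.27, -0.32, -0.1, 0, 0, 0]
    - [-0.4, -0.475, -0.1, 0, 0, 0]
    - [-0.4, -0.475, 0, 0, 0, 0]

```text
clock: 9.0
tcp_pos: [0.6345, 0.0234, 0.139]
orientation: [0.438, 3.105, -0.003]
contact_force: [0.0, -0.5, -0.2]
grip_width: -0.0003
gripper_force: 0.0
```

Call:
apply_moves:
  rows:
    - [0, 0, 0.1, 0, 0, 0]
    - [0, 0, 0.18, 0, 0, 0]
    - [0, 0, 0.18, 0, 0, 0]

```text
clock: 9.38
tcp_pos: [0.6303, 0.0301, 0.0902]
orientation: [-0.425, -3.11, 0.002]
contact_force: [-0.2, -0.7, 0.3]
grip_width: -0.0
gripper_force: 0.0
```

```bash
python3 - <<'E'
from look import *
a=avg("side",3);b=avg("top",4);cv2.imwrite("pics/sq0.png",a[...,::-1]);cv2.imwrite("pics/sq0t.png",b[...,::-1])
print(prow(a,174,194,213,219))
o=r.get_obs();print(o["tcp_pos"],o["contact_force"],o["clock"])
cv2.imwrite("pics/sq0z.png",np.hstack([crop(a,(293,208),20,40,7),cv2.resize(crop(cv2.imread("pics/top_avg.png")[...,::-1],(298,198),14,14,18),(504,504))[:504,:],][0:1]+[cv2.copyMakeBorder(crop(cv2.imread("pics/top_avg.png")[...,::-1],(298,198),14,14,18),0,56,0,0,cv2.BORDER_CONSTANT)]))
E
```

```text
[-11. -11. -12. -13.   8.  46.  55.  27.  -3. -12. -11. -11. -11. -10.
 -11. -10. -11. -11.  -7.   9.]
[0.632  0.0302 0.0925] [-0.3801 -0.7667 -0.2262] 9.725
```

View pics/sq0z.png

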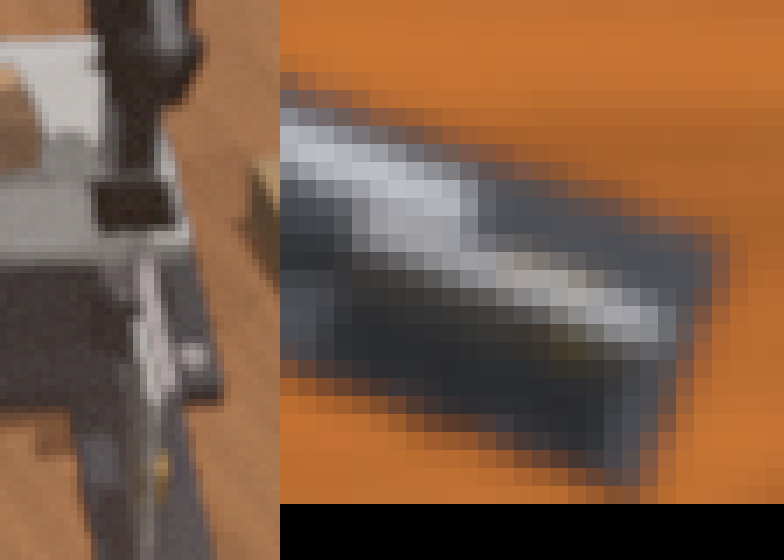

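```bash
python3 - <<'E'
from look import *
c,sn=np.cos(p[2]),np.sin(p[2])
def L(X): d=X-W(p,(0,0,0));return np.array([c*d[0]+sn*d[1],-sn*d[0]+c*d[1],d[2]])*1e3
for nm,q,z in(("up-l",(510,262),.045),("up-r",(605,275),.045),("lo-l",(500,335),.045),("lo-r",(595,352),.045),("tip",(475,200),.065),("bladeL",(365,225),.088),("bladeR",(665,322),.088)):
    uv=np.array([284+(q[0]-280)/18-.5,184+q[1]/18-.5]);print(nm,L(atz(C["top"],uv-off["top"],z)).round(1))
a=cv2.imread("pics/side_avg.png")[...,::-1].astype(int)
for rr in range(222,246): print(rr,' '.join("%3d,%3d,%3d"%tuple(a[rr,cc]) for cc in range(290,300)))
for y in (-200,-190,-185,-180,-175,-165): print(y,[(proj(C["side"],W(p,(50,y,z)))+off["side"]).round(1).tolist() for z in (35,39,43,47,65)])
E
```

```text
up-l [  51.7 -173.    45. ]
up-r [  55.  -187.9   45. ]
lo-l [  40.1 -175.5   45. ]
lo-r [  42.8 -190.7   45. ]
tip [  56.6 -164.3   65. ]
bladeL [  44.1 -149.6   88. ]
bladeR [  46.  -198.5   88. ]
222  81, 74, 75  84, 76, 75  88, 80, 76 129,121,118 172,166,164 155,147,145 159,149,148 157,147,147 112,104,105  80, 72, 73
223  76, 68, 66  81, 74, 72  87, 77, 74 124,118,114 167,161,158 158,150,148 141,131,130 128,118,118 102, 94, 95  75, 67, 66
224  70, 61, 59  83, 74, 72  84, 76, 71 113,105,100 153,147,145 161,156,155 120,112,111  96, 89, 89  86, 78, 80  67, 59, 58
225  74, 64, 60  81, 73, 70  87, 76, 73  98, 91, 85 129,122,121 146,140,141 104, 98, 97  81, 75, 76  79, 72, 73  76, 61, 53
226  74, 65, 60  81, 72, 70  88, 78, 74  90, 81, 76 112,104,100 123,117,113  92, 86, 85  82, 76, 77  88, 76, 74 106, 78, 63
227  68, 60, 56  84, 74, 71  87, 77, 73  91, 79, 76 111,102, 98 120,112,106  91, 84, 83  82, 77, 78  93, 80, 80 122, 92, 76
228  70, 61, 58  80, 70, 68  87, 78, 73  95, 85, 80 109,100, 93 112,103,101  91, 82, 81  80, 74, 74  89, 79, 81 119, 95, 84
229  70, 60, 59  79, 69, 65  87, 
[... 1890 characters left out ...]
  89, 81, 80  82, 73, 71  84, 75, 76  83, 76, 76  88, 79, 81
245  70, 59, 56  68, 56, 52  83, 72, 68 108, 99, 93 112,101, 96  89, 79, 78  81, 74, 74  84, 76, 75  85, 76, 76  85, 76, 77
-200 [[295.8, 241.7], [295.9, 240.4], [295.9, 239.2], [296.0, 238.0], [296.4, 232.3]]
-190 [[295.3, 239.2], [295.4, 238.0], [295.5, 236.8], [295.5, 235.5], [295.9, 229.9]]
-185 [[295.1, 238.0], [295.2, 236.8], [295.2, 235.5], [295.3, 234.3], [295.6, 228.7]]
-180 [[294.9, 236.8], [294.9, 235.6], [295.0, 234.3], [295.1, 233.1], [295.4, 227.5]]
-175 [[294.6, 235.6], [294.7, 234.4], [294.8, 233.1], [294.8, 231.9], [295.2, 226.3]]
-165 [[294.2, 233.2], [294.2, 232.0], [294.3, 230.8], [294.4, 229.5], [294.7, 223.9]]
```

Call:
apply_moves:
  rows:
    - [0, 0, 0.03, 0, 0, 0]
    - [0, 0, 0.06, 0, 0, 0]
    - [0, 0, 0.08, 0, 0, 0]
    - [0, 0, 0.1, 0, 0, 0]
    - [0, 0, 0.1, 0, 0, 0]

```text
clock: 10.35
tcp_pos: [0.6316, 0.0296, 0.0666]
orientation: [-0.426, -3.113, 0.001]
contact_force: [-0.6, -0.6, 5.7]
grip_width: 0.0004
gripper_force: 2.9
```

```bash
python3 - <<'E'
from look import *
a=avg("side",4);cv2.imwrite("pics/sq1.png",a[...,::-1])
b=cv2.imread("pics/side_avg.png")[...,::-1]
for n,i in(("rest",b),("now",a)): print(n,[int(x) for x in i[218:238,296:298].mean((1,2))])
print(prow(a,174,194,213,219))
o=r.get_obs();print(o["tcp_pos"],o["contact_force"],o["clock"])
for th in(0,.05,.07,.08,.09,.1,.11,.12): print(th,(proj(C["side"],W(p,(55,55-220*np.cos(th)+2.5*np.sin(th),65-220*np.sin(th)+2.5)))+off["side"]).round(2))
E
```

```text
rest [142, 145, 151, 157, 151, 127, 102, 88, 83, 82, 80, 79, 78, 78, 86, 96, 104, 95, 82, 77]
now [106, 108, 113, 127, 138, 148, 154, 157, 161, 146, 114, 90, 80, 82, 91, 102, 109, 100, 85, 81]
[-12. -12. -12. -12.  10.  46.  55.  27.  -2. -11. -11. -10. -10. -10.
 -11. -10. -10. -11.  -6.   9.]
[0.6317 0.0296 0.067 ] [-1.9566 -1.045   5.1074] 10.55
0 [296.67 223.08]
0.05 [296.45 226.42]
0.07 [296.35 227.71]
0.08 [296.3  228.35]
0.09 [296.25 228.97]
0.1 [296.2  229.59]
0.11 [296.15 230.2 ]
0.12 [296.1  230.81]
```

Call:
apply_moves:
  rows:
    - [0, 0, 0.01, 0, 0, 0]
    - [0, 0, 0.01, 0, 0, 0]
    - [0, 0, 0.01, 0, 0, 0]
    - [0, 0, 0.01, 0, 0, 0]
    - [0, 0, 0.01, 0, 0, 0]

```text
clock: 11.18
tcp_pos: [0.6317, 0.0296, 0.0646]
orientation: [0.426, 3.112, -0.0]
contact_force: [-1.4, 0.1, 6.3]
grip_width: -0.0004
gripper_force: 3.3
```

Call:
apply_moves:
  rows:
    - [0, 0, 0, 0, 0, 0]
    - [0, 0, 0, 0, 0, 0]
    - [0, 0, 0, 0, 0, 0]
    - [0, 0, 0.004, 0, 0, 0]
    - [0, 0, 0.008, 0, 0, 0]

```text
clock: 11.8
tcp_pos: [0.6318, 0.0296, 0.0627]
orientation: [0.426, 3.112, -0.0]
contact_force: [-2.5, -0.6, 7.5]
grip_width: 0.0
gripper_force: 3.6
```

```bash
python3 - <<'E'
from look import *
a=avg("side",6);cv2.imwrite("pics/sq2.png",a[...,::-1])
print([int(x) for x in a[218:240,296:298].mean((1,2))])
o=r.get_obs();print(o["tcp_pos"],o["contact_force"],o["clock"])
cv2.imwrite("pics/sq2z.png",crop(a,(295,230),14,14,20))
E
```

```text
[90, 92, 91, 100, 112, 123, 134, 143, 147, 151, 151, 141, 117, 91, 92, 101, 107, 100, 86, 81, 81, 82]
[0.6318 0.0295 0.0627] [-1.3266 -1.1056  6.8844] 12.1
```

View pics/sq2z.png

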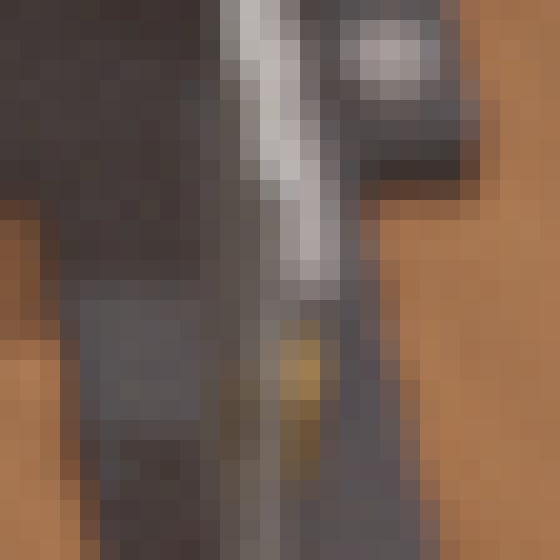

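Call:
apply_moves:
  rows:
    - [0, 0, 0, 0, 0, 0]
    - [0, 0, 0, 0, 0, 0]
    - [0, 0, 0, 0, 0, 0]
    - [0, 0, 0, 0, 0, 0]
    - [0, 0, 0, 0, 0, 0]

```text
clock: 12.72
tcp_pos: [0.6318, 0.0296, 0.0627]
orientation: [0.426, 3.112, -0.0]
contact_force: [-2.3, -1.8, 6.6]
grip_width: 0.0001
gripper_force: 3.6
```

Call:
apply_moves:
  rows:
    - [0, 0, 0.006, 0, 0, 0]
    - [0, 0, 0.006, 0, 0, 0]
    - [0, 0, 0.006, 0, 0, 0]
    - [0, 0, 0.006, 0, 0, 0]
    - [0, 0, 0.006, 0, 0, 0]

```text
clock: 13.35
tcp_pos: [0.6318, 0.0296, 0.0613]
orientation: [0.426, 3.112, -0.0]
contact_force: [-2.0, -1.2, 7.3]
grip_width: 0.0002
gripper_force: 3.8
```

Call:
apply_moves:
  rows:
    - [0, 0, 0, 0, 0, 0]
    - [0, 0, 0, 0, 0, 0]
    - [0, 0, 0, 0, 0, 0]
    - [0, 0, 0, 0, 0, 0]
    - [0, 0, 0, 0, 0, 0]

```text
clock: 13.98
tcp_pos: [0.6319, 0.0296, 0.0613]
orientation: [0.426, 3.112, -0.0]
contact_force: [-2.0, -0.3, 7.6]
grip_width: -0.0001
gripper_force: 3.8
```

Call:
apply_moves:
  rows:
    - [0, 0, -0.015, 0, 0, 0]
    - [0, 0, -0.03, 0, 0, 0]
    - [0, 0, -0.05, 0, 0, 0]
    - [0, 0, -0.1, 0, 0, 0]
    - [0, 0, -0.3, 0, 0, 0]

```text
clock: 14.6
tcp_pos: [0.6291, 0.0303, 0.1338]
orientation: [-0.424, -3.106, 0.003]
contact_force: [1.2, 0.4, 0.4]
grip_width: 0.0001
gripper_force: 0.0
```

Call:
apply_moves:
  rows:
    - [0, 0, -0.1, 0, 0, 0]
    - [0, 0, -0.2, 0, 0, 0]
    - [0, 0, -0.2, 0, 0, 0]
    - [0, 0, -0.2, 0, 0, 0]

```text
clock: 15.1
tcp_pos: [0.6309, 0.0302, 0.1849]
orientation: [-0.425, -3.112, 0.0]
contact_force: [-0.6, 0.3, -1.0]
grip_width: -0.0003
gripper_force: 0.0
```

```bash
python3 - <<'E'
from look import *
a=avg("side",2)
print([int(x) for x in a[218:238,296:298].mean((1,2))],prow(a,174,194,213,219))
o=r.get_obs();print(o["tcp_pos"],o["contact_force"],o["clock"])
cv2.imwrite("pics/end.png",a[...,::-1])
E
```

```text
[146, 149, 155, 162, 156, 131, 107, 93, 85, 85, 83, 80, 79, 80, 89, 101, 104, 98, 82, 78] [-11. -11. -12. -12.   8.  46.  54.  27.  -3. -10. -11. -11. -10. -10.
 -10. -10. -11. -11.  -6.   9.]
[0.6307 0.0301 0.1843] [-0.0462  0.1254 -0.1024] 15.2
```

View pics/end.png

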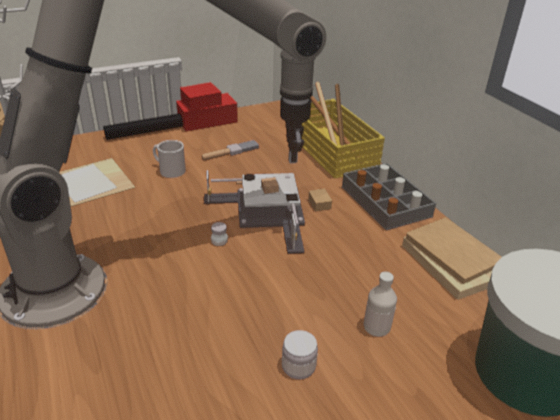

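The picture shows both pointers back at rest (tips near (210,180) and (296,223)), the blank still in place at about (270,185), and the gripper clear of everything.

```bash
python3 -c "
from bench import r
print(r.hand_in())"
```

```text
the job is handed in; nothing more can be done
None
```

I pressed each pad in order, round then square, held its pointer at my camera-estimated mark height (good to about 2–3 mm) for over a second, and let it spring back fully; the job is handed in, but hand-in gave no verdict.

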